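# Find the work stand that rocks

### The arm

A 7-joint arm with a two-finger parallel gripper is mounted at the origin on the work surface. World frame = base frame: x ahead of the robot, y to its left, z up, the work surface at z = 0. Lengths are in m, angles in rad, forces in N, time in s.
With the tool pointing down it reaches from about 0.35 to 0.9 m from the base axis. Payload 19.9 kg.
Tool frame: the origin (TCP) lies between the finger pads; the fingertips stand 19 mm ahead of it and the grasp point (between the pads) is the TCP; z points along the fingers, y is the line along which they close (so a half turn about z gives the same grasp; the last joint's range is limited). The gripper opens to 94 mm and grips with 3 to 60 N. Pads are 16 mm wide; open, the fingers measure 119 mm over their backs; the gripper's body (75 mm by 177 mm) begins 78 mm behind the grasp point.
Start: joints at [-0.042, 0.417, -0.01, 1.614, 0.005, 1.111, -0.053], TCP at [0.625, 0, 0.224] pointing down, gripper open.
Joint ranges: [-2.81, 2.81], [-0.39, 2.02], [-1.27, 1.25], [0.06, 2.57], [-1.19, 4.33], [0.19, 2], [-2.82, 2.82]. Speed limits (rad/s): [1.89, 1.89, 2.39, 2.39, 3.01, 3.01, 3.01].

### API

Orientations are given as a 3x3 rotation matrix whose columns are the frame's x, y, z axes.
In Python, from rig import robot gives the robot as it stands. Calls block until the motion is done:
- robot.move_ptp(position, orientation): joint-space move of the TCP to a pose.
- robot.move_linear(position, velocity=0.15, frame=None, threshold=None): straight line of the TCP; frame=None keeps the orientation; velocity is the mean speed in m/s. With threshold (N) it stops when the force on the tool has changed by that much, and returns True; else False.
- robot.goto_joints(angles): joint-space move.
- robot.gripper_to(opening): finger opening in m; the grip force is fixed at half the most; returns when the fingers have stopped.
- robot.pause(seconds).
- robot.ik(position, orientation): joint angles nearest the present ones, or None.
- robot.get_state(): the state.
- robot.grab_frame(name): name is "scene" or "side" or "wrist"; returns the picture (480x640x3 uint8, red, green, blue); there is no depth.
- robot.camera_info(name): a dict with "fx", "fy", "cx", "cy" (pixels), "rvec" (rotation vector, rad) and "tvec" (3), from world to camera coordinates, as OpenCV has them. Camera axes: x right, y down, z forward; pixel columns grow to the right and rows downward; lengths in m; the calibration is good to about 2 mm. A picture is of the moment at which its call begins: read the wrist's pose just before it. camera_info takes no time and is no camera call; for the wrist camera it gives the pose at the moment of the call.
A pose or a line that the arm cannot do raises robot.PlanningError and nothing moves.
- robot.sign_off(): hands the job in; it is judged then, once.
The state is a dict: "time": time; "qpos": joint angles; "joint_vel": joint speeds; "effort": joint torques, N m; "ee_pos": TCP position; "tool_rot": TCP orientation; "force": force on the tool from outside, world axes, zero at the start; "moment": the same for the moment, N m; "opening": finger opening in m; "grasp_force": force on a finger pad.
Only numpy, scipy, OpenCV 4.12 (cv2) and the standard library are available. Lean on these libraries where they do the work, as an engineer would, in place of code of your own. Each camera call takes 0.05 s, during which the arm holds its last target. There are 200 camera calls.

### The job

One of the three watchmaker's brass-headed work stands has a bent foot and rocks. Press the stands down lightly on the yellow dot at the rim of the base plate, one after another where they stand, until one tips and stays leaning; then stand that one in the red reject tray, and leave the two steady stands standing where they are.

Things in the scene. Friction and masses are not known exactly. Their poses are not given: they have to be found in the camera images.
- stand_1: watchmaker's work stand, 54 mm high, 0.19 to 0.33 kg: round grey base plate 88 mm across, its top 10 mm up, with a yellow dot near its rim; thin steel post 14 mm across; on it a brass head 24 mm across, 38 to 54 mm up, for grasping. Origin: centre of the underside; z up the post; x towards the dot, 35 mm from the axis. All three look alike and start upright
- stand_2: like stand_1, same size and axes
- stand_3: like stand_1, same size and axes. Of the three exactly one (told only by pressing) has a bent foot: pressed down at its dot (1 to 2 N is enough) the plate sinks there about 4 mm, and the stand tips about 7 degrees towards its dot and stays leaning when let go; it may be carried and set down leaning so. A steady stand does not tip
- tray_in (a point): centre of the inner floor of the red reject tray, a square open tray fixed to the bench: 170 mm by 170 mm outside, 162 mm inside, walls 4 mm thick and 18 mm high above the bench, floor about 4 mm above the bench; z up, x and y along its sides
There are look-alikes about, which are no part of the job. Leave any blue look-alike of the stand_2 alone.

How it is judged:
On the way:
1. a stand, pressed at its dot where it stands and let go, stays leaning (more than 4 degrees): the one that rocks (((angle between stand_1's own z axis and vertical between 0.07 and 0.3 rad and distance of stand_1 from where it was at the start of the episode below 0.03 m and height (world z) of stand_1 below 0.01 m and contact force between the fingers and stand_1 below 0.1 N) or (angle between stand_2's own z axis and vertical between 0.07 and 0.3 rad and distance of stand_2 from where it was at the start of the episode below 0.03 m and height (world z) of stand_2 below 0.01 m and contact force between the fingers and stand_2 below 0.1 N) or (angle between stand_3's own z axis and vertical between 0.07 and 0.3 rad and distance of stand_3 from where it was at the start of the episode below 0.03 m and height (world z) of stand_3 below 0.01 m and contact force between the fingers and stand_3 below 0.1 N))), for 0.2 s.
At the end, for the whole second after the job is handed in: the rocking stand stands at rest on the floor of the red tray, its underside's centre within 37 mm of the tray's centre along each side, leaning less than 14 degrees; the two steady stands stand upright (within 3 degrees) within 25 mm of where they began (((x of stand_1 in the frame of tray_in between -0.037 and 0.037 m and y of stand_1 in the frame of tray_in between -0.037 and 0.037 m and z of stand_1 in the frame of tray_in between -0.006 and 0.012 m and angle between stand_1's own z axis and vertical below 0.25 rad and linear speed of stand_1 below 0.02 m/s and distance of each of stand_2, stand_3 from where it was at the start of the episode below 0.025 m and angle between each of stand_2, stand_3's own z axis and vertical below 0.06 rad) or (x of stand_2 in the frame of tray_in between -0.037 and 0.037 m and y of stand_2 in the frame of tray_in between -0.037 and 0.037 m and z of stand_2 in the frame of tray_in between -0.006 and 0.012 m and angle between stand_2's own z axis and vertical below 0.25 rad and linear speed of stand_2 below 0.02 m/s and distance of each of stand_1, stand_3 from where it was at the start of the episode below 0.025 m and angle between each of stand_1, stand_3's own z axis and vertical below 0.06 rad) or (x of stand_3 in the frame of tray_in between -0.037 and 0.037 m and y of stand_3 in the frame of tray_in between -0.037 and 0.037 m and z of stand_3 in the frame of tray_in between -0.006 and 0.012 m and angle between stand_3's own z axis and vertical below 0.25 rad and linear speed of stand_3 below 0.02 m/s and distance of each of stand_1, stand_2 from where it was at the start of the episode below 0.025 m and angle between each of stand_1, stand_2's own z axis and vertical below 0.06 rad))); the robot touches nothing.
It also fails if it takes over 64 s, if anything falls off the work surface, if the arm or the gripper's body presses on something with over 40 N, if the wrist force passes 120 N, or if a joint passes its speed limit or range.

## Working session

There is one attempt and no reset: what is moved stays moved. The work goes in short steps, each a Python script; the robot and the scene stay as the last script left them, time stands still between calls to the robot, and variables do not carry over. Pictures are saved under pics/ and viewed, at most 10 in all, crops included, and the job is handed in when it is done.

```bash
ls; mkdir -p pics; python3 - <<'E'
from rig import robot
import cv2
for n in("scene","side"):
    f=robot.grab_frame(n); cv2.imwrite(f"pics/{n}0.png",f[:,:,::-1]); c=robot.camera_info(n); print(n,c)
print(robot.get_state()["time"])
E
```

```text
pics
scene {'fx': 547.6361922834246, 'fy': 547.6361922834246, 'cx': 317.8413840805455, 'cy': 237.7465245357644, 'rvec': array([ 1.37891359,  1.9421354 , -0.99963103]), 'tvec': array([ 0.09084928, -0.21425697,  1.49920524])}
side {'fx': 560.1751209859029, 'fy': 560.1751209859029, 'cx': 306.084586486881, 'cy': 243.4071259461943, 'rvec': array([ 2.44040884, -0.0764485 ,  0.02029447]), 'tvec': array([-0.46900257,  0.09359475,  1.11434685])}
0.1
```

View pics/scene0.png

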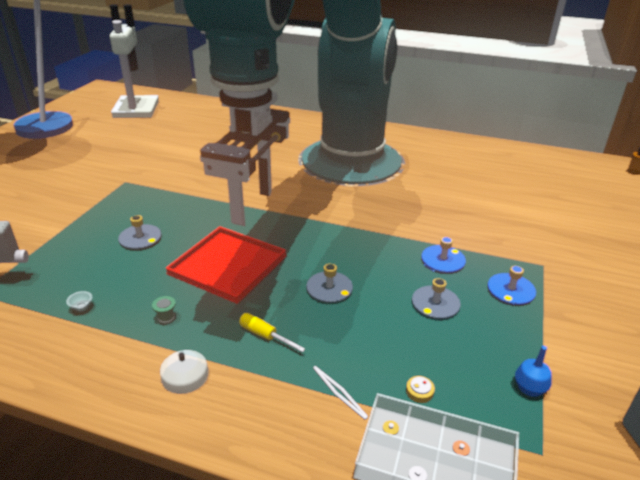

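View pics/side0.png

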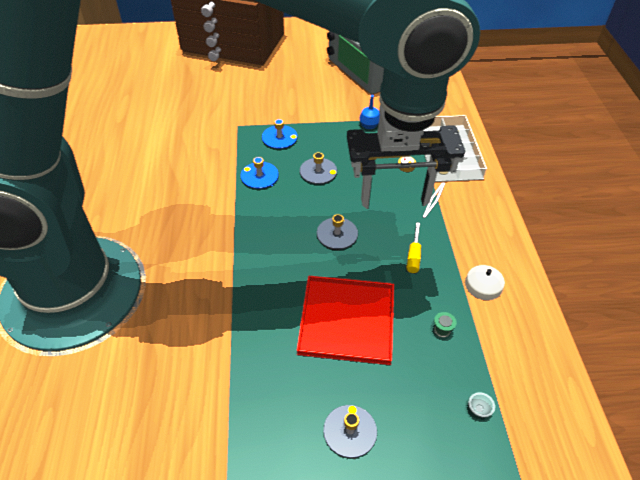

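The scene view shows grey stands at about (140,236), (330,287) and (436,301), with dots at (152,240), (345,293) and (428,311). The tray is at (228,262), and the two blue stands at right are look-alikes. The side view shows the same stands at (350,431), (337,233) and (318,170).

```bash
cat > h.py <<'E'
import cv2, numpy as np
from rig import robot
def cast(name,px,z,c=None):
    c=c or robot.camera_info(name)
    K=np.array([[c["fx"],0,c["cx"]],[0,c["fy"],c["cy"]],[0,0,1]])
    R=cv2.Rodrigues(np.array(c["rvec"]))[0]; o=-R.T@np.array(c["tvec"])
    p=np.atleast_2d(np.asarray(px,float)); d=np.c_[p,np.ones(len(p))]@np.linalg.inv(K).T@R
    return (o+d*((z-o[2])/d[:,2:]))[:,:2]
def blobs(mask,amin):
    cs=cv2.findContours(mask,cv2.RETR_EXTERNAL,cv2.CHAIN_APPROX_NONE)[0]
    return [k[:,0] for k in cs if cv2.contourArea(k)>=amin]
def masks(rgb):
    h,s,v=cv2.split(cv2.cvtColor(rgb,cv2.COLOR_RGB2HSV)); u=lambda m:m.astype(np.uint8)*255
    return dict(yellow=u((h>=22)&(h<=34)&(s>180)&(v>150)), red=u(((h<8)|(h>172))&(s>180)&(v>100)),
      grey=u((h>100)&(h<130)&(s>15)&(s<110)&(v>50)&(v<170)))
def rot(xdir):  # tool down, tool x along xdir
    x=np.array([xdir[0],xdir[1],0.]); x/=np.linalg.norm(x); z=np.array([0,0,-1.])
    return np.c_[x,np.cross(z,x),z]
E
python3 - <<'E'
from h import *
for n in("scene","side"):
    f=cv2.imread(f"pics/{n}0.png")[:,:,::-1].copy(); m=masks(f)
    for k in blobs(m["grey"],250):
        h=cv2.convexHull(k)[:,0]; c,r=cv2.minEnclosingCircle(cast(n,h,.01).astype(np.float32))
        if .035<r<.055: print(n,"plate",h.mean(0).round(),np.round(c,4),round(r,4))
    for k in blobs(m["yellow"],8):
        p=k.mean(0); print(n,"dot",p.round(1),cast(n,p,.01).round(4),len(k))
    k=max(blobs(m["red"],500),key=len); print(n,"tray",cv2.minAreaRect(cast(n,cv2.convexHull(k)[:,0],.018).astype(np.float32)))
E
```

```text
scene plate [435. 303.] [0.5194 0.309 ] 0.0452
scene plate [329. 287.] [0.5447 0.1113] 0.0446
scene plate [139. 236.] [ 0.5245 -0.319 ] 0.045
scene dot [256.7 324.4] [[0.6862 0.0246]] 75
scene dot [426.9 310.5] [[0.5499 0.2985]] 12
scene dot [344.5 292.6] [[0.553  0.1443]] 12
scene tray ((0.5488300323486328, -0.09930531680583954), (0.17851215600967407, 0.18106985092163086), 79.39129638671875)
side plate [338. 232.] [0.5422 0.1094] 0.0443
side plate [452. 141.] [0.8556 0.3978] 0.0543
side dot [351.8 409.6] [[ 0.5295 -0.2862]] 21
side dot [414.1 255.5] [[0.695  0.0361]] 65
side dot [332.5 171.8] [[0.5504 0.299 ]] 10
side tray ((0.5399771332740784, -0.10873016715049744), (0.17792974412441254, 0.17107336223125458), 79.40377044677734)
```

```bash
cat > press.py <<'E'
import sys
from h import *
def press(c,d):
    c=np.array(c);d=np.array(d); u=(d-c)/np.linalg.norm(d-c); p=c+.035*u
    best=None; q0=np.array(robot.get_state()["qpos"])
    for s in(1,-1):
        q=robot.ik([*p,.05],rot(s*u))
        if q is not None and (best is None or abs(np.array(q)[6])<best[0]): best=(abs(np.array(q)[6]),rot(s*u))
    R=best[1]
    robot.move_ptp([*p,.12],R); robot.move_linear([*p,.037],.12)
    zs=[]
    for i in range(2):
        hit=robot.move_linear([*p,.019],.015,threshold=2.5)
        s=robot.get_state(); zs.append(s["ee_pos"][2]-.019)
        print(hit,"tip z",round(zs[-1],4),"F",np.round(s["force"],2))
        robot.move_linear([*p,.037],.05); robot.pause(.3)
    robot.move_linear([*p,.12],.15)
    print("t",robot.get_state()["time"]); return zs
if __name__=="__main__":
    robot.gripper_to(0)
    for n,c,d in(("B",(.5437,.1105),(.553,.1443)),("A",(.5185,.309),(.5502,.2988)),("C",(.5235,-.319),(.5295,-.2862))):
        print(n); z=press(c,d)
        if min(z)<.0078: print("tipped",n); break
E
python3 press.py
```

```text
B
True tip z 0.0101 F [-2.74 -0.55  8.73]
True tip z 0.0101 F [-3.3   0.01  8.59]
t 6.4
A
True tip z 0.0066 F [ 0.24 -0.04  6.99]
True tip z 0.0066 F [ 0.21 -0.9   7.16]
t 11.9333
tipped A
```

```bash
python3 - <<'E'
from h import *
robot.gripper_to(.07)
robot.move_ptp([.45,.20,.20],rot((1,0)))
import numpy as np
o=[]
for n,x,y in(("scene",436,297),("side",318,168)):
    a=cv2.imread(f"pics/{n}0.png"); f=robot.grab_frame(n)[:,:,::-1]
    for g in(a,f): o.append(cv2.resize(g[y-35:y+35,x-45:x+45],(390,300),interpolation=cv2.INTER_CUBIC))
cv2.imwrite("pics/cmp.png",np.vstack([np.hstack(o[:2]),np.hstack(o[2:])]))
print(robot.get_state()["time"])
E
```

```text
15.4333
```

View pics/cmp.png

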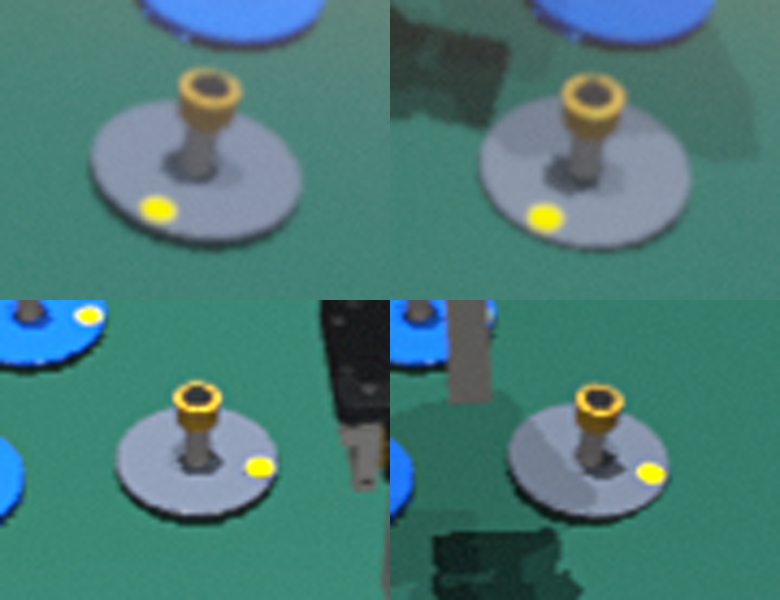

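Stand A, at scene (437,300), now leans toward its dot. Its head has shifted and the plate is tilted. I'll grasp the head and carry it to the tray.

```bash
python3 - <<'E'
from h import *
a=cast("scene",(437.8,283.7),.0535)[0]; b=cast("side",(321.2,156.3),.0535)[0]
e=np.array([.5185,.309])+.0058*np.array([.952,-.305]); print(a,b,e)
g=(a+b+e)/3
assert max(np.linalg.norm(v-g) for v in(a,b,e))<.007
u=np.array([.952,-.305])
robot.gripper_to(.06)
R=rot(u) 
robot.move_ptp([*g,.14],R); print(robot.move_linear([*g,.046],.1,threshold=8))
robot.gripper_to(0.0); s=robot.get_state(); print(s["opening"],s["grasp_force"],s["ee_pos"])
robot.move_linear([*g,.18],.12); s=robot.get_state(); print(s["opening"],s["force"],s["time"])
cv2.imwrite("pics/lift.png",robot.grab_frame("side")[:,:,::-1])
E
```

```text
[0.52198616 0.30774854] [0.52355643 0.30577153] [0.5240216 0.307231 ]
False
0.023271275112107057 30.00032275915146 [0.52322036 0.30688898 0.04606517]
0.02310223217667261 [ 0.23325364 -0.13632673 -2.74573969] 19.4833
```

View pics/lift.png

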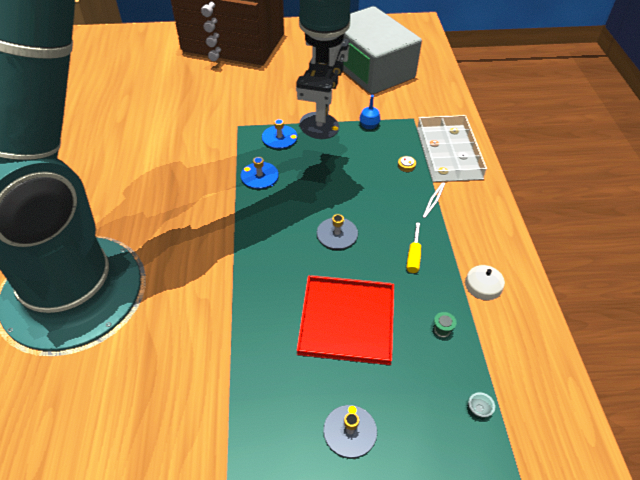

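The stand is held, and the tray at (348,318) is in clear view. Next I place it there.

```bash
python3 - <<'E'
from h import *
f=cv2.imread("pics/lift.png")[:,:,::-1].copy()
k=max(blobs(masks(f)["red"],500),key=len); r=cv2.minAreaRect(cast("side",cv2.convexHull(k)[:,0],.018).astype(np.float32)); print(r)
t=np.array([.5444,-.104]); t=(t+np.array(r[0]))/2; print(t)
R=np.array(robot.get_state()["tool_rot"])
robot.move_ptp([*t,.18],R); robot.move_linear([*t,.075],.12)
hit=robot.move_linear([*t,.046],.02,threshold=3); s=robot.get_state(); print(hit,s["ee_pos"],s["force"])
robot.gripper_to(.06); robot.pause(.3)
robot.move_linear([*t,.16],.12); robot.move_ptp([.42,.1,.25],rot((1,0))); print(robot.get_state()["time"])
for n in("scene","side"): cv2.imwrite(f"pics/end_{n}.png",robot.grab_frame(n)[:,:,::-1])
for n in("scene","side"):
    m=masks(cv2.imread(f"pics/end_{n}.png")[:,:,::-1].copy())
    for k in blobs(m["grey"],250):
        c,r=cv2.minEnclosingCircle(cast(n,cv2.convexHull(k)[:,0],.01).astype(np.float32))
        if .035<r<.055: print(n,np.round(c,4),round(r,4))
E
```

```text
((0.5401080846786499, -0.1087334156036377), (0.17795109748840332, 0.16904711723327637), 79.48377227783203)
[ 0.54225404 -0.10636671]
True [ 0.54224577 -0.10641662  0.04993914] [-1.40438385  0.68665711  8.40787614]
26.3333
scene [0.5444 0.1121] 0.045
scene [ 0.5332 -0.1028] 0.0443
scene [ 0.5241 -0.3192] 0.0446
```

View pics/end_side.png

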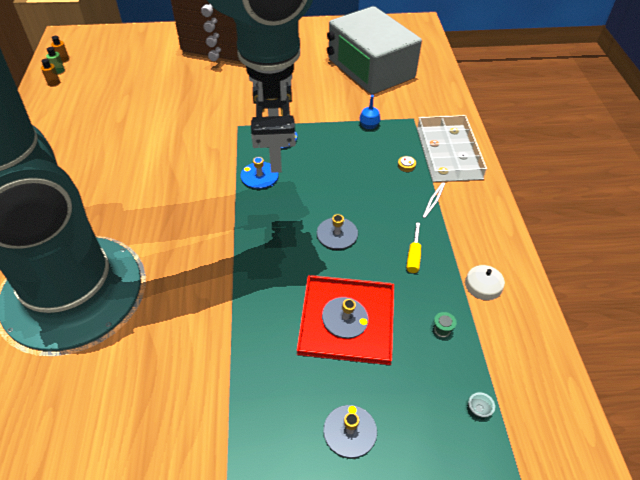

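The stand sits near the tray centre at (346,317), still leaning slightly. The other two are unmoved and the gripper is clear.

```bash
python3 -c "
from rig import robot
robot.pause(.3); print(robot.sign_off())"
```

```text
the job is handed in; nothing more can be done
None
```

The rocking stand (the one at about x 0.52, y 0.31) tipped when pressed and now stands near the centre of the red tray; the other two are where they began, one pressed and found steady, the third never pressed, and the job is handed in.

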